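# Put a battery pack away in its steel safe box and shut it

### The job

Put the battery pack that lies on the table away in the steel safe box: lay it flat in the empty left-hand bay, beside the pack that is already there, with its leads inside the box. Then lower the lid until it is fully shut, without letting it drop, and turn the wing latch clockwise a quarter turn to lock it. Leave the other pack in its bay and the other things on the table where they are.

Things in the scene. Friction and masses are not known exactly. Their poses are not given: they have to be found in the camera images.
- safe_box: Grey sheet-steel safe box, fixed, 168 (x) by 176 mm (y), walls 2 mm, rim 48 mm over the table. Origin: centre of its underside. x from the front to the hinge at the back, y to its left, z up; faces the robot within 15 degrees. Felt floor at z = 6 mm. A 3 mm partition along x at y = 0 (top at 16 mm) makes two bays. A keeper lip, 32 mm wide, reaches 18 mm inward mid-front just below the rim.
- left_bay (a point): Centre of the felt floor of the left bay (box y = +43 mm), 6 mm above the table. The bay is 164 mm long in x and 84 mm wide in y, and empty at the start. Axes as the box.
- lid (a joint): Lid angle about the hinge on the back rim, rad: 0 fully shut (it rests on a stop), 1.57 upright, limit 1.85; starts between 1.5 and 1.75. It weighs 0.4 to 0.6 kg with the latch. Hinge friction (0.20 N m) holds it where it is left above about 1.2 rad; lower down it falls shut by its own weight unless held.
- lid_hinge (a point): Point on the hinge line, middle of the back rim: 87.5 mm behind the box's origin and 49 mm above it. The hinge line runs along the box's y. Its axes turn with the lid and equal the box's at lid angle 0.
- lid_tab (a point): Grip point of the black rubber pull tab in the middle of the lid's free edge; tab 34 mm long outward, 30 mm wide along the hinge, 10 mm thick. 199.5 mm from the hinge (4 mm under it when shut), 22 mm outside the lid's edge (184 mm wide, 13 mm skirt). Lid open: tab points up; shut: to the robot, 45 mm over the table. Pinched across 30 mm it pivots in the fingers, so the gripper can stay upright.
- latch (a joint): Angle of the wing latch, rad: 0 unlocked (bar along the box's x), growing clockwise seen from above the shut lid to a stop at 1.57, locked (bar along the front edge); starts between 0 and 0.15. Friction 0.05 N m, stays where left. Its cam goes under the keeper when turned with the lid shut; turned over 0.35 before, it lands on the keeper and the lid cannot shut.
- latch_grip (a point): Centre of the latch's black bar grip on the lid's top face: bar 46 mm long (x), 11 mm wide, 24 mm high (z, the turning axis), 38 mm in from the lid's front edge. With the lid shut this point is 69 mm above the table, the bar's underside 57, its top 81 and the lid's top face 51 mm; with the lid open the bar is on the far side.
- battery_pack_centre (a point): Centre, half-way up, of the stiff body of the battery pack lying on the table: blue with a yellow end, 34 mm wide (x), 99 mm long (y), 24 mm high (z), 0.11 to 0.23 kg. y points away from the leads. Grasp across the 34 mm. It starts left of the box, leads away from the robot within 30 degrees.
- battery_pack_plug (a point): End of that pack's leads (orange plug), 93.5 mm from the body's centre along its -y; it moves rigidly with the body, but leads and plug pass through things without contact.
- battery_pack_2_centre (a point): Centre, half-way up, of the second, like pack, which already lies in the right bay of the box and stays there. Axes as the first.
- battery_pack_2_plug (a point): End of the leads of the second pack.
- servo: Bystander: black model servo, 20 x 54 x 44 mm, loose on the table behind and left of the box. Origin: centre of its underside.
- marker_red: Bystander: marker pen, 127 mm long, 14 mm thick, loose at the table's front edge before the box. Origin: under its centre.
- masking_tape: Bystander: roll of masking tape, 104 mm across, 25 mm high, lying on the clear-lidded parts box at the back left. Origin: under its centre.

How it is judged:
By the outcome, as a careful person would: the job done as asked, in the order asked, and still so for the second after the job is handed in, with the robot touching nothing.
It also fails if it takes over 64 s, if anything falls off the work surface, if the arm or the gripper's body presses on something with over 40 N, if the wrist force passes 120 N, or if a joint passes its speed limit or range.

### The arm

A 6-joint arm with a two-finger parallel gripper is mounted at the origin on a cart in front of the work surface, level with it; the furniture and walls round the work are solid. World frame = base frame: x ahead of the robot, y to its left, z up, the work surface at z = 0. Lengths are in m, angles in rad, forces in N, time in s.
With the tool pointing down it reaches from about 0.275 to 0.975 m from the base axis. Payload 8.4 kg.
Tool frame: the origin (TCP) lies between the finger pads; the fingertips stand ctrl.tip_extent ahead of it and the grasp point (between the pads) lies 3 mm ahead of it (ctrl.tip_extent is the distance from the TCP to the fingertips, in m); z points along the fingers, y is the line along which they close (so a half turn about z gives the same grasp; the last joint's range is limited). The gripper opens to 92 mm and grips with 3 to 60 N. Pads are 20 mm wide; open, the fingers measure 128 mm over their backs; the gripper's body (75 mm by 189 mm) begins 69 mm behind the grasp point.
Start: joints at [-1.277, 0.353, 1.633, -0, 1.155, -0.002], TCP at [0.182, -0.598, 0.237] pointing down, gripper open.
Joint ranges: [-2.63, 2.63], [-0.92, 2.1], [0.06, 2.66], [-1.3, 4.44], [0, 2.69], [-3.02, 3.02]. Speed limits (rad/s): [2.22, 2.22, 2.79, 3.14, 3.14, 3.14].

### API

Orientations are given as [roll, pitch, yaw] about the fixed x, y, z axes, in that order (R = Rz(yaw) Ry(pitch) Rx(roll)).
In Python, from cell import ctrl gives the robot as it stands.
- The arm moves only by the tool step_arm, never from a script. Its arguments are lists of equal length, an entry for each row: "rot": the turn, a rotation vector about the world's x, y, z normalised to -1 to 1, where 1 is 60 degrees, a list of three; "linear": the shift along the world's x, y, z normalised to -1 to 1, where 1 is 200 mm, a list of three; "claw": the opening, from 0 (shut) to 1 (fully open). In form: {"rot": [[wx, wy, wz], ...], "linear": [[tx, ty, tz], ...], "claw": [claw, ...]}. A call has 1 to 12 rows; each row shifts and turns the commanded pose from where the row before left it; what a row does not reach is not made up. A row lasts 1/12 s, in which the tool goes at most 41.7 mm and 7.16 degrees, less where a joint would pass 70% of its speed; a pose out of reach is approached as far as the arm can. A call with a number of a shift or a turn outside -1 to 1 is refused whole. A call with a gripper value outside its range is refused whole. The fingers move at their own pace and stop on an object; "grip_force" is the grip in N (left out, the last holds). Time passes only in rows, so rows that do not move let the fingers close. It gives the time, the measured TCP pose, the force, the opening and the grip force at its end, in the units of the state.
- ctrl.get_obs(): the state, without advancing time (a new reading comes with each control period).
- ctrl.camera(name): name is "scene" or "side" or "wrist"; returns a dict with "image" (420x560x3 uint8, red, green, blue), "depth" (420x560 float32, m along the optical axis (not along the pixel's ray), 0 where there is no reading), "fx", "fy", "cx", "cy" (pixels), "k1" (the pictures are not rectified: a ray, as slopes to the right and down, at radius r is drawn at 1 + k1 r^2 times it, then the intrinsics apply), "R" (3x3) and "t" (3): a world point X has camera coordinates R X + t; the wrist camera has in their place "mount" (4x4, takes a point from camera to tool coordinates, whose origin is the TCP and whose axes are the flange's). Camera axes: x right, y down, z forward; pixel columns grow to the right and rows downward; lengths in m; the calibration is good to about 2 mm. A picture is of the moment at which its call begins: read the wrist's pose just before it.
- ctrl.sign_off(): hands the job in; it is judged then, once.
Trained networks look in a picture, given as the dict that the camera call returned (one of the last four; its "shot" number tells which), for a name from the list of things; names that differ only in an ending like _2 or _b are one class to them, and where a whole thing is asked for, a point or a joint stands for the part that bears it (a point fixed in the world has none). Each returns a list of dicts, best first, with "p" (0 to 1); they miss things now and then, are a little off and sometimes report something else, mostly with a low value. They report only what shows in the picture. A call takes as long as a camera call.
- ctrl.spot_in(query, picture): "location" ([x, y, z] in m, in world coordinates, good to about 4 mm: the middle of the surface that is visible of it).
- ctrl.pinpoint(query, picture): "location" ([x, y, z] in m, in world coordinates, good to about 4 mm: a listed point, or the origin of a listed thing).
The state is a dict: "time_s": time; "joint_positions": joint angles; "dq": joint speeds; "effort": joint torques, N m; "eef_pos": TCP position; "tool_rot": TCP orientation; "wrist_force": force on the tool from outside, world axes, zero at the start; "ft_torque": the same for the moment, N m; "finger_gap": finger opening in m; "grip_force": force on a finger pad.
Only numpy, scipy, OpenCV 4.12 (cv2) and the standard library are available. Lean on these libraries where they do the work, as an engineer would, in place of code of your own. Each camera call takes 0.05 s, during which the arm holds its last target. There are 200 camera calls.

## Working session

There is one attempt and no reset: what is moved stays moved. The work goes in short steps, Python scripts to look and compute and a tool call to move; the robot and the scene stay as the last step left them, time stands still between calls to the robot, and variables do not carry over. Pictures are saved under pics/ and viewed, at most 10 in all, crops included, and the job is handed in when it is done.

Besides the shell and the picture viewer there is one more tool, called after ">>>" as a command line: name --argument value ..., lists and objects as JSON in quotes. step_arm: Moves the arm, as the interface text tells. Scaled input: -1 to 1 covers 200 mm each way for a shift and 60 degrees each way for a turn. Its arguments: {"type":"object","properties":{"rot":{"type":"array","items":{"type":"array","items":{"type":"number"}}},"linear":{"type":"array","items":{"type":"array","items":{"type":"number"}}},"claw":{"type":"array","items":{"type":"number"}},"grip_force":{"type":"number"}},"required":["rot","linear","claw"]}

```bash
ls; mkdir -p pics; cat > h.py <<'E'
from cell import ctrl
import numpy as np, cv2
def save(p,n): cv2.imwrite('pics/'+n,cv2.cvtColor(p['image'],cv2.COLOR_RGB2BGR))
def cloud(p,Rt=None):
    v,u=np.mgrid[0:420,0:560]
    K=np.array([[p['fx'],0,p['cx']],[0,p['fy'],p['cy']],[0,0,1.]])
    x=cv2.undistortPoints(np.stack([u.ravel(),v.ravel()],1).astype(np.float64)[:,None],K,np.array([p['k1'],0,0,0.]))[:,0].reshape(420,560,2)
    d=p['depth'][...,None].astype(float)
    P=np.concatenate([x*d,d],2)
    if 'R' in p: return (P-p['t'])@np.array(p['R'])
    R,t=Rt; M=np.array(p['mount']); return (P@M[:3,:3].T+M[:3,3])@R.T+t
E
python3 - <<'E'
from h import *
print(ctrl.tip_extent)
s=ctrl.get_obs();print({k:np.round(v,3) for k,v in s.items()})
for n in ['scene','side']:
    p=ctrl.camera(n);save(p,n+'0.png')
    for q in ['safe_box','left_bay','lid_hinge','lid_tab','latch_grip','battery_pack_centre','battery_pack_plug','servo','marker_red','masking_tape']:
        print(n,q,[(np.round(r['location'],3).tolist(),round(r['p'],2)) for r in ctrl.pinpoint(q,p)[:3]])
E
```

```text
pics
0.022
{'time_s': np.float64(0.0), 'joint_positions': array([-1.277,  0.354,  1.634,  0.   ,  1.155, -0.002]), 'dq': array([ 0.   , -0.002,  0.001,  0.001, -0.002,  0.002]), 'effort': array([-0.0000e+00, -5.9384e+01, -3.3422e+01,  7.0000e-02,  2.3000e-02,
       -0.0000e+00]), 'eef_pos': array([ 0.182, -0.597,  0.236]), 'tool_rot': array([-3.14 , -0.   ,  0.296]), 'wrist_force': array([-1.235, -0.284, -0.477]), 'ft_torque': array([-0.015, -0.003, -0.014]), 'grip_force': np.float64(0.0), 'finger_gap': np.float64(0.092)}
scene safe_box [([0.532, -0.121, -0.004], 0.72)]
scene left_bay []
scene lid_hinge [([0.624, -0.121, 0.049], 0.67)]
scene lid_tab [([0.637, -0.131, 0.241], 0.92)]
scene latch_grip [([0.656, -0.13, 0.185], 0.51)]
scene battery_pack_centre [([0.662, 0.332, 0.037], 0.71), ([0.527, 0.158, 0.008], 0.61)]
scene battery_pack_plug [([0.623, 0.167, 0.015], 0.64)]
scene servo [([0.701, 0.155, -0.001], 0.81), ([0.622, 0.164, 0.013], 0.38)]
scene marker_red [([0.362, -0.173, -0.002], 0.72)]
scene masking_tape [([0.661, 0.333, 0.036], 0.65)]
side safe_box [([0.53, -0.126, 0.002], 0.62)]
side left_bay [([0.536, -0.084, 0.003], 0.74)]
side lid_hinge [([0.618, -0.129, 0.048], 0.73)]
side lid_tab [([0.644, -0.127, 0.246], 0.81), ([0.532, -0.128, -0.0], 0.34)]
side latch_grip [([0.659, -0.128, 0.183], 0.6)]
side battery_pack_centre [([0.525, 0.16, 0.01], 0.81)]
side battery_pack_plug [([0.615, 0.166, 0.01], 0.77), ([0.656, -0.127, 0.183], 0.64)]
side servo [([0.704, 0.156, 0.001], 0.76)]
side marker_red [([0.362, -0.169, 0.001], 0.52)]
side masking_tape [([0.666, 0.334, 0.041], 0.84)]
```

```bash
python3 -c "
import cv2,numpy as np
a=cv2.imread('pics/scene0.png');b=cv2.imread('pics/side0.png')
cv2.imwrite('pics/both0.png',cv2.resize(np.hstack([a,b]),(800,300),interpolation=cv2.INTER_AREA))"
```

```text
(no output)
```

View pics/scene0.png

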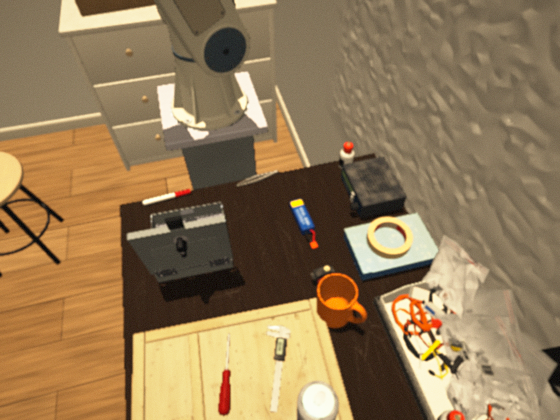

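View pics/side0.png

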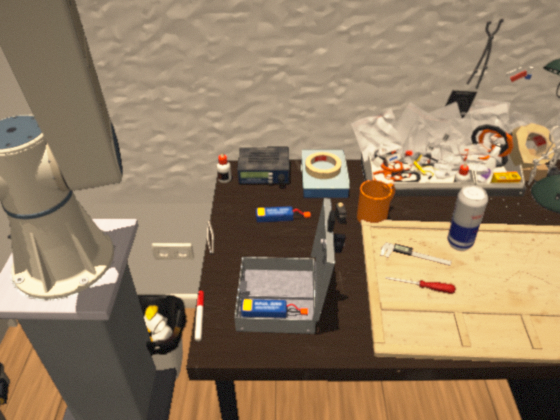

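The scene view shows the box (175,240) open towards the robot, with the pack at (303,217) and its red leads pointing away. The side view shows the left bay empty and the second pack at (265,308). I'll move over the box and look from there.

>>> step_arm --rot '[[0,0,-0.02],[0,0,-0.02],[0,0,-0.02],[0,0,-0.02],[0,0,-0.02],[0,0,-0.02],[0,0,-0.02],[0,0,-0.02],[0,0,-0.02],[0,0,-0.02],[0,0,-0.02],[0,0,-0.02]]' --linear '[[0.07,0.14,0.1],[0.07,0.14,0.1],[0.07,0.14,0.1],[0.07,0.16,0.1],[0.07,0.16,0.1],[0.07,0.16,0.1],[0.1,0.16,0.05],[0.1,0.16,0.05],[0.1,0.16,0.05],[0.1,0.16,0.05],[0.1,0.16,0.05],[0.1,0.16,0.05]]' --claw '[1,1,1,1,1,1,1,1,1,1,1,1]'

```text
time_s: 2.1
eef_pos: [0.3866, -0.2241, 0.4174]
tool_rot: [3.141, -0.001, 0.043]
wrist_force: [0.7, -0.5, 0.4]
finger_gap: 0.0921
grip_force: 0.0
```

>>> step_arm --rot '[[0,0,-0.02],[0,0,-0.02],[0,0,-0.02],[0,0,0],[0,0,0],[0,0,0]]' --linear '[[0.1,0.17,0],[0.1,0.17,0],[0.1,0.17,0],[0.1,0.17,0],[0,0.12,0],[0,0,0]]' --claw '[1,1,1,1,1,1]'

```text
time_s: 2.6
eef_pos: [0.4667, -0.0621, 0.4164]
tool_rot: [-3.14, 0.0, -0.015]
wrist_force: [0.4, -0.0, -0.1]
finger_gap: 0.0921
grip_force: 0.0
```

```bash
cat >> h.py <<'E'
from scipy.spatial.transform import Rotation as Ro
def wshot(n=None):
    s=ctrl.get_obs(); p=ctrl.camera('wrist')
    Rt=(Ro.from_euler('xyz',s['tool_rot']).as_matrix(),np.array(s['eef_pos']))
    if n: save(p,n)
    return s,p,cloud(p,Rt)
def pp(p,*qs):
    for q in qs: print(q,[(np.round(r['location'],3).tolist(),round(r['p'],2)) for r in ctrl.pinpoint(q,p)[:3]])
E
python3 - <<'E'
from h import *
s,p,C=wshot('w1.png'); print(s['time_s'],np.round(s['eef_pos'],3),np.round(s['tool_rot'],3),np.round(p['mount'],3))
pp(p,'safe_box','left_bay','lid_hinge','lid_tab','battery_pack_centre','battery_pack_plug')
E
```

```text
2.6 [ 0.467 -0.062  0.416] [-3.14   0.    -0.015] [[-0.    -0.965 -0.262  0.074]
 [ 1.    -0.     0.     0.   ]
 [-0.    -0.262  0.965 -0.148]
 [ 0.     0.     0.     1.   ]]
safe_box [([0.532, -0.124, 0.0], 0.66)]
left_bay []
lid_hinge [([0.62, -0.128, 0.049], 0.79)]
lid_tab [([0.634, -0.128, 0.249], 0.69)]
battery_pack_centre [([0.533, 0.157, 0.013], 0.58)]
battery_pack_plug [([0.62, 0.163, 0.011], 0.89)]
```

View pics/w1.png

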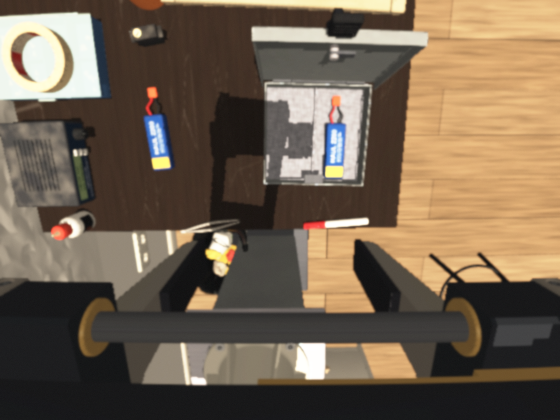

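The wrist view shows the pack at (158,143), tilted a little, with its leads up (+x). It also shows the box rim (265–365, 83–185), the right pack at (335,150) and the keeper at (315,180). Next I'll fit both with depth.

```bash
cat >> h.py <<'E'
def rect(P):
    (c,sz,a)=cv2.minAreaRect((P[:,:2]*1000).astype(np.float32)); return np.round(c,1),np.round(sz,1),round(a,2)
def body(p,C,box):
    im=cv2.cvtColor(p['image'],cv2.COLOR_RGB2HSV); h,sa,v=im[...,0],im[...,1],im[...,2]
    m=((h>100)&(h<130)|(h>22)&(h<35))&(sa>110)&(v>60)
    x0,x1,y0,y1,z0,z1=box
    m&=(C[...,0]>x0)&(C[...,0]<x1)&(C[...,1]>y0)&(C[...,1]<y1)&(C[...,2]>z0)&(C[...,2]<z1)
    return C[m]
E
python3 - <<'E'
from h import *
s,p,C=wshot()
P=body(p,C,(.45,.6,.1,.22,.016,.05)); print('pack',len(P),rect(P),np.median(P[:,2]))
P=body(p,C,(.44,.62,-.2,-.1,.01,.05)); print('pack2',len(P),rect(P),np.median(P[:,2]))
m=(C[...,2]>.042)&(C[...,2]<.054)&(C[...,0]>.42)&(C[...,0]<.64)&(C[...,1]>-.25)&(C[...,1]<0); P=C[m]; print('rim',len(P),rect(P))
# edges of rim by line fits
for n,k in [('front',P[:,0]<P[:,0].min()+.03),('left',P[:,1]>P[:,1].max()-.03),('right',P[:,1]<P[:,1].min()+.03)]:
    Q=P[k]; i=0 if n!='front' else 1
    f=np.polyfit(Q[:,i],Q[:,1-i],1); print(n,len(Q),np.round(Q.mean(0),4),np.degrees(np.arctan(f[0])))
pl=C[(C[...,2]>.08)&(C[...,2]<.22)&(C[...,0]>.58)&(C[...,0]<.68)&(C[...,1]>-.2)&(C[...,1]<-.04)]
u=np.linalg.svd(pl-pl.mean(0))[2][2] if len(pl)<5000 else np.linalg.eigh(np.cov(pl.T))[1][:,0]; print('lid',len(pl),pl.mean(0),u)
E
```

```text
pack 637 (array([527. , 158.5]), array([95.9, 35.2]), 4.61) 0.023339118878390686
pack2 536 (array([ 508.9, -160.8]), array([32.2, 89.8]), 88.7) 0.029633698545589088
rim 1140 (array([ 535.9, -124.8]), array([180.2, 172.4]), 88.21)
front 371 [ 0.4565 -0.1266  0.0461] 0.5970900556855624
left 197 [ 0.5512 -0.0446  0.0478] -2.945954626391019
right 286 [ 0.5483 -0.2073  0.047 ] 0.7711126712222869
lid 4021 [ 0.63357982 -0.11953463  0.14782086] [-0.99240018  0.03729558  0.11726429]
```

>>> step_arm --rot '[[0,0,0.0075],[0,0,0.0075],[0,0,0.0075],[0,0,0.0075],[0,0,0.0075],[0,0,0.0075],[0,0,0.0075],[0,0,0.0075],[0,0,0.0075],[0,0,0.0075],[0,0,0.0075],[0,0,0.0075]]' --linear '[[0.025,0.1,-0.12],[0.025,0.1,-0.12],[0.025,0.1,-0.12],[0.025,0.1,-0.12],[0.025,0.1,-0.12],[0.025,0.1,-0.12],[0.025,0.1,-0.12],[0.025,0.1,-0.12],[0.025,0.1,-0.12],[0.025,0.1,-0.12],[0.025,0.1,-0.12],[0.025,0,-0.12]]' --claw '[1,1,1,1,1,1,1,1,1,1,1,1]'

```text
time_s: 4.0
eef_pos: [0.527, 0.1562, 0.1276]
tool_rot: [-3.141, -0.001, 0.077]
wrist_force: [0.4, -1.3, 0.2]
finger_gap: 0.0915
grip_force: 0.0
```

```bash
python3 - <<'E'
from h import *
s,p,C=wshot('w2.png'); print(np.round(s['eef_pos'],4),np.round(s['tool_rot'],3))
P=body(p,C,(.45,.6,.1,.22,.016,.05)); print('pack',len(P),rect(P),np.median(P[:,2]))
pp(p,'battery_pack_centre','battery_pack_plug')
E
```

```text
[0.527  0.1562 0.1276] [-3.141e+00 -1.000e-03  7.700e-02]
pack 1963 (array([537.3, 159.7]), array([76. , 33.1]), 3.94) 0.023705791627682757
battery_pack_centre [([0.53, 0.157, 0.009], 0.82)]
battery_pack_plug [([0.617, 0.166, 0.01], 0.72)]
```

>>> step_arm --rot '[[0,0,0],[0,0,0],[0,0,0],[0,0,0],[0,0,0],[0,0,0],[0,0,0],[0,0,0],[0,0,0],[0,0,0]]' --linear '[[0,0.01,-0.1],[0,0,-0.12],[0,0,-0.12],[0,0,-0.1],[0,0,-0.06],[0,0,0],[0,0,0],[0,0,0],[0,0,0],[0,0,0]]' --claw '[0.7,0.7,0.7,0.7,0.7,0.2,0.2,0.2,0.2,0.2]' --grip_force 15

```text
time_s: 4.98
eef_pos: [0.5272, 0.1565, 0.0299]
tool_rot: [-3.141, -0.002, 0.076]
wrist_force: [-0.6, -0.7, 8.5]
finger_gap: 0.0339
grip_force: 15.0
```

>>> step_arm --rot '[[0,0,0],[0,0,0],[0,0,0],[0,0,0],[0,0,0],[0,0,-0.02],[0,0,-0.02],[0,0,-0.02],[0,0,-0.02],[0,0,-0.02],[0,0,0],[0,0,0]]' --linear '[[0,0,0.06],[0,0,0.1],[0,0,0.12],[0,0,0.12],[0,-0.06,0.12],[0,-0.12,0.04],[-0.015,-0.16,0],[-0.015,-0.18,0],[-0.015,-0.18,0],[-0.015,-0.18,0],[-0.015,-0.15,0],[0,-0.12,0]]' --claw '[0.2,0.2,0.2,0.2,0.2,0.2,0.2,0.2,0.2,0.2,0.2,0.2]' --grip_force 20

```text
time_s: 5.98
eef_pos: [0.5103, -0.076, 0.1417]
tool_rot: [3.141, -0.0, -0.03]
wrist_force: [0.4, -0.0, -1.0]
finger_gap: 0.0338
grip_force: 20.0
```

>>> step_arm --rot '[[0,0,0],[0,0,0]]' --linear '[[0,-0.05,0],[0,0,0]]' --claw '[0.2,0.2]'

```text
time_s: 6.15
eef_pos: [0.5113, -0.0856, 0.1415]
tool_rot: [3.141, -0.001, -0.031]
wrist_force: [-1.0, 1.3, -1.7]
finger_gap: 0.0338
grip_force: 20.0
```

```bash
python3 - <<'E'
from h import *
s,p,C=wshot('w3.png'); print(np.round(s['eef_pos'],4),np.round(s['tool_rot'],3),s['finger_gap'],s['wrist_force'])
P=body(p,C,(.45,.6,-.13,-.03,.09,.2)); print('pack',len(P),rect(P) if len(P) else 0,np.median(P[:,2]))
m=(C[...,2]>.042)&(C[...,2]<.056)&(C[...,0]>.42)&(C[...,0]<.64)&(C[...,1]>-.25)&(C[...,1]<0); P=C[m]; print('rim',len(P),rect(P) )
m=(C[...,2]>.002)&(C[...,2]<.012)&(C[...,0]>.45)&(C[...,0]<.62)&(C[...,1]>-.21)&(C[...,1]<-0.04); P=C[m]; print('floor',len(P),P.min(0),P.max(0))
p2=ctrl.camera('side');save(p2,'s3.png'); pp(p2,'left_bay','safe_box','battery_pack_centre','battery_pack_plug')
E
```

```text
[ 0.5113 -0.0856  0.1415] [ 3.141e+00 -1.000e-03 -3.100e-02] 0.033804371856917335 [-1.02371077  1.27906303 -1.72720354]
pack 5150 (array([520.1, -86.1]), array([34. , 79.4]), 88.24) 0.1351584707464906
rim 4366 (array([ 535.8, -124.6]), array([182.4, 173.7]), 88.18)
floor 16474 [ 0.45008868 -0.20998083  0.0028131 ] [ 0.61838975 -0.04000512  0.01199722]
left_bay [([0.534, -0.083, 0.006], 0.78), ([0.643, -0.125, 0.244], 0.16)]
safe_box [([0.532, -0.126, -0.002], 0.76)]
battery_pack_centre [([0.509, -0.087, 0.122], 0.79)]
battery_pack_plug [([0.601, -0.083, 0.123], 0.8), ([0.506, -0.163, 0.02], 0.62)]
```

View pics/w3.png

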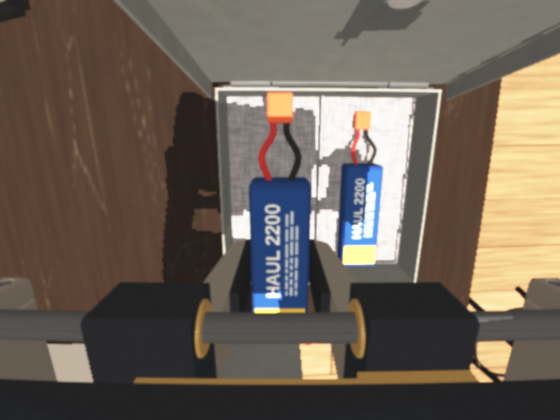

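The pack is held aligned with the box, with its plug at (280,107). It is about 4 mm right of the bay's centre, so I'll correct that and lower it.

>>> step_arm --rot '[[0,0,0],[0,0,0],[0,0,0],[0,0,0],[0,0,0],[0,0,0],[0,0,0],[0,0,0],[0,0,0]]' --linear '[[0,0.0175,-0.05],[0,0,-0.1],[0,0,-0.1],[0,0,-0.1],[0,0,-0.08],[0,0,-0.05],[0,0,-0.025],[0,0,-0.01],[0,0,0]]' --claw '[0.2,0.2,0.2,0.2,0.2,0.2,0.2,0.2,0.2]'

```text
time_s: 7.2
eef_pos: [0.5112, -0.0801, 0.0374]
tool_rot: [-3.142, 0.0, -0.029]
wrist_force: [0.2, -0.6, -1.4]
finger_gap: 0.0337
grip_force: 20.0
```

>>> step_arm --rot '[[0,0,0],[0,0,0]]' --linear '[[0,0,-0.008],[0,0,0]]' --claw '[0.2,0.2]'

```text
time_s: 7.37
eef_pos: [0.5117, -0.0804, 0.0366]
tool_rot: [3.141, -0.001, -0.029]
wrist_force: [-0.4, -0.0, -1.1]
finger_gap: 0.0342
grip_force: 20.0
```

>>> step_arm --rot '[[0,0,0],[0,0,0]]' --linear '[[0,0,-0.01],[0,0,0]]' --claw '[0.2,0.2]'

```text
time_s: 7.53
eef_pos: [0.5121, -0.0805, 0.0354]
tool_rot: [3.141, -0.002, -0.029]
wrist_force: [-2.3, 1.8, 10.5]
finger_gap: 0.0339
grip_force: 20.0
```

>>> step_arm --rot '[[0,0,0],[0,0,0],[0,0,0],[0,0,0],[0,0,0],[0,0,0],[0,0,0],[0,0,0],[0,0,0],[0,0,0]]' --linear '[[0,0,0],[0,0,0],[0,0,0.05],[0,0,0.1],[0,0,0.15],[-0.1,0,0.19],[-0.12,0,0.19],[-0.12,0,0.19],[-0.05,0,0.19],[0,0,0.19]]' --claw '[0.46,0.46,0.46,0.46,0.46,0.46,0.7,0.7,0.7,0.7]'

```text
time_s: 8.37
eef_pos: [0.4342, -0.0801, 0.2795]
tool_rot: [-3.142, 0.001, -0.029]
wrist_force: [1.1, -0.5, -0.8]
finger_gap: 0.0639
grip_force: 0.0
```

>>> step_arm --rot '[[0,0,0],[0,0,0],[0,0,0],[0,0,0],[0,0,0]]' --linear '[[0.05,-0.05,0.19],[0.05,-0.05,0.19],[0,-0.05,0.15],[0,-0.05,0.1],[0,0,0]]' --claw '[0.7,0.7,0.7,0.7,0.7]'

```text
time_s: 8.78
eef_pos: [0.4586, -0.1219, 0.4087]
tool_rot: [3.139, -0.008, -0.03]
wrist_force: [-1.2, -0.1, 0.3]
finger_gap: 0.0645
grip_force: 0.0
```

```bash
python3 - <<'E'
from h import *
s,p,C=wshot('w4.png'); print(s['time_s'],np.round(s['eef_pos'],4),np.round(s['tool_rot'],3),s['finger_gap'],s['wrist_force'])
P=body(p,C,(.44,.62,-.118,-.03,.015,.06)); print('pack',len(P),rect(P),np.median(P[:,2]))
m=(C[...,2]>.042)&(C[...,2]<.056)&(C[...,0]>.42)&(C[...,0]<.64)&(C[...,1]>-.25)&(C[...,1]<0); P=C[m]; print('rim',len(P),rect(P))
pp(p,'lid_tab','lid_hinge','safe_box','battery_pack_plug')
# tab: highest dark points
m=(C[...,2]>.222)&(C[...,2]<.30)&(C[...,0]>.58)&(C[...,0]<.7)&(C[...,1]>-.25)&(C[...,1]<0); P=C[m]; print('top',len(P),P.min(0),P.max(0))
pl=C[(C[...,2]>.08)&(C[...,2]<.20)&(C[...,0]>.58)&(C[...,0]<.68)&(C[...,1]>-.2)&(C[...,1]<-.04)]
u=np.linalg.eigh(np.cov(pl.T))[1][:,0]; print('lid',len(pl),pl.mean(0),u)
p2=ctrl.camera('side');save(p2,'s4.png'); pp(p2,'lid_tab','lid_hinge','battery_pack_plug','latch_grip')
p2=ctrl.camera('scene'); pp(p2,'lid_tab','lid_hinge','latch_grip')
E
```

```text
8.7833 [ 0.4586 -0.1219  0.4087] [ 3.139 -0.008 -0.03 ] 0.06446496808349429 [-1.1930897  -0.06646462  0.32406874]
pack 549 (array([513. , -81.1]), array([31.6, 91.4]), 88.91) 0.02965851746651904
rim 1258 (array([ 536.3, -124.5]), array([182.4, 172.1]), 88.05)
lid_tab [([0.638, -0.128, 0.245], 0.64), ([0.662, 0.331, 0.037], 0.56)]
lid_hinge [([0.618, -0.126, 0.049], 0.92), ([0.515, -0.081, 0.018], 0.73)]
safe_box [([0.528, -0.125, 0.0], 0.63), ([0.538, -0.084, 0.007], 0.31)]
battery_pack_plug [([0.601, -0.085, 0.019], 0.98)]
top 3191 [ 0.62619754 -0.22019429  0.22233414] [ 0.64774439 -0.03584516  0.26265877]
lid 4484 [ 0.63324332 -0.12012184  0.14853475] [ 0.99427511 -0.03840775 -0.09970883]
lid_tab [([0.644, -0.125, 0.25], 0.79)]
lid_hinge [([0.616, -0.125, 0.05], 0.57)]
battery_pack_plug [([0.602, -0.078, 0.021], 0.58)]
latch_grip [([0.658, -0.126, 0.182], 0.61)]
lid_tab [([0.64, -0.129, 0.245], 0.89)]
lid_hinge [([0.623, -0.126, 0.047], 0.77)]
latch_grip [([0.659, -0.129, 0.184], 0.78)]
```

View pics/w4.png

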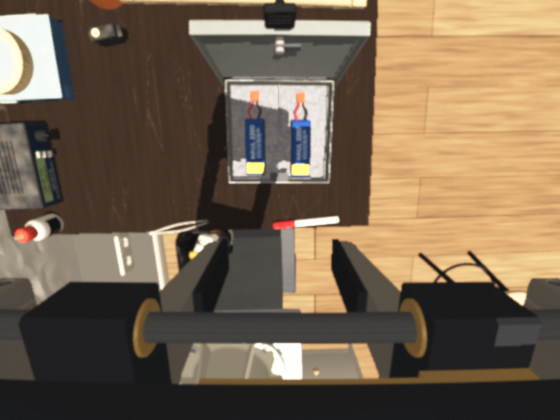

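The pack lies flat in the left bay at (255,145) with its plug inside, and pack 2 hasn't moved. The lid is at about 1.67 rad with its tab at (279,12). Next I'll refine the tab position and plan the arc.

```bash
python3 - <<'E'
from h import *
s,p,C=wshot()
m=(C[...,2]>.236)&(C[...,2]<.29)&(C[...,0]>.59)&(C[...,0]<.7)&(C[...,1]>-.25)&(C[...,1]<0); P=C[m]; print('tab',len(P),P.mean(0),P.min(0),P.max(0))
T=P[P[:,2]>.256]; print('tabtop',len(T),T.mean(0),T.min(0),T.max(0))
m=(C[...,2]>.2)&(C[...,2]<.235)&(C[...,0]>.59)&(C[...,0]<.7)&(C[...,1]>-.25)&(C[...,1]<0); P=C[m]; print('lid',len(P),P.min(0),P.max(0))
print(s['eef_pos'])
E
```

```text
tab 719 [ 0.63806856 -0.12788448  0.25236317] [ 0.63353537 -0.14306199  0.2360065 ] [ 0.64405674 -0.11282123  0.26338692]
tabtop 324 [ 0.64015485 -0.12803804  0.25986938] [ 0.6364475  -0.14306199  0.25602223] [ 0.64405674 -0.11301864  0.26338692]
lid 2646 [ 0.62495831 -0.21984233  0.2000372 ] [ 0.64753311 -0.03536296  0.23499692]
[ 0.45731658 -0.12026077  0.40316519]
```

>>> step_arm --rot '[[0,0,0],[0,0,0],[0,0,0],[0,0,0],[0,0,0],[0,0,0],[0,0,0],[0,0,0],[0,0,0],[0,0,0]]' --linear '[[0.1,-0.005,-0.05],[0.12,-0.005,-0.05],[0.12,-0.005,-0.05],[0.12,-0.005,-0.05],[0.12,-0.005,-0.05],[0.12,-0.005,-0.05],[0.12,-0.005,-0.05],[0.085,-0.005,-0.05],[0,0,0],[0,0,0]]' --claw '[0.7,0.7,0.7,0.7,0.7,0.7,0.7,0.7,0.7,0.7]'

```text
time_s: 10.37
eef_pos: [0.6381, -0.1282, 0.3221]
tool_rot: [-3.141, 0.002, -0.029]
wrist_force: [-0.5, 0.2, 0.6]
finger_gap: 0.0645
grip_force: 0.0
```

>>> step_arm --rot '[[0,0,0],[0,0,0],[0,0,0],[0,0,0],[0,0,0],[0,0,0],[0,0,0],[0,0,0],[0,0,0],[0,0,0]]' --linear '[[0,0,-0.08],[0,0,-0.08],[0,0,-0.08],[0,0,-0.06],[0,0,-0.025],[0,0,0],[0,0,0],[0,0,0],[0,0,0],[0,0,0]]' --claw '[0.7,0.7,0.7,0.7,0.7,0.7,0.2,0.2,0.2,0.2]' --grip_force 20

```text
time_s: 11.2
eef_pos: [0.6386, -0.1284, 0.2591]
tool_rot: [3.141, -0.001, -0.029]
wrist_force: [-0.0, -0.0, 0.1]
finger_gap: 0.0398
grip_force: 0.0
```

```bash
python3 - <<'E'
import numpy as np
# box-frame arc; commanded steps in world units
def tab(th): return np.array([-.1995*np.cos(th)-.004*np.sin(th), .1995*np.sin(th)-.004*np.cos(th)])
ths=np.r_[1.67, np.linspace(1.67,0,13)[1:]]
N=4
th=np.linspace(1.67,0,12*N+1); P=np.array([tab(t) for t in th]); D=np.diff(P,axis=0)
c,s=np.cos(-.035),np.sin(-.035)
U=np.c_[D[:,0]*c,D[:,0]*s,D[:,1]]/.2
# two-row averages
A=(U[0::3]+U[1::3]+U[2::3])/3
for i,a in enumerate(A): print(i,np.round(a,4),round(th[3*i+3],2))
E
```

```text
0 [-0.0347  0.0012  0.0009] 1.57
1 [-0.0346  0.0012 -0.0027] 1.46
2 [-0.0341  0.0012 -0.0063] 1.36
3 [-0.0333  0.0012 -0.0098] 1.25
4 [-0.0321  0.0011 -0.0132] 1.15
5 [-0.0305  0.0011 -0.0165] 1.04
6 [-0.0286  0.001  -0.0196] 0.94
7 [-0.0264  0.0009 -0.0224] 0.84
8 [-0.024   0.0008 -0.0251] 0.73
9 [-0.0212  0.0007 -0.0274] 0.63
10 [-0.0182  0.0006 -0.0295] 0.52
11 [-0.0151  0.0005 -0.0312] 0.42
12 [-0.0117  0.0004 -0.0326] 0.31
13 [-0.0083  0.0003 -0.0337] 0.21
14 [-0.0047  0.0002 -0.0344] 0.1
15 [-0.0011  0.     -0.0347] 0.0
```

>>> step_arm --rot '[[0,0,0],[0,0,0],[0,0,0],[0,0,0],[0,0,0],[0,0,0]]' --linear '[[0,0,0],[0,0,0],[0,0,0],[-0.035,0.001,0.001],[-0.035,0.001,0.001],[-0.035,0.001,0.001]]' --claw '[0.2,0.2,0.2,0.2,0.2,0.2]'

```text
time_s: 11.7
eef_pos: [0.6182, -0.1269, 0.2597]
tool_rot: [-3.14, -0.003, -0.029]
wrist_force: [2.8, 5.8, 1.8]
finger_gap: 0.0298
grip_force: 20.0
```

>>> step_arm --rot '[[0,0,0],[0,0,0],[0,0,0],[0,0,0],[0,0,0],[0,0,0],[0,0,0],[0,0,0],[0,0,0],[0,0,0],[0,0,0],[0,0,0]]' --linear '[[-0.035,0.001,-0.003],[-0.035,0.001,-0.003],[-0.035,0.001,-0.003],[-0.034,0.001,-0.006],[-0.034,0.001,-0.006],[-0.034,0.001,-0.006],[-0.033,0.001,-0.01],[-0.033,0.001,-0.01],[-0.033,0.001,-0.01],[-0.032,0.001,-0.013],[-0.032,0.001,-0.013],[-0.032,0.001,-0.013]]' --claw '[0.2,0.2,0.2,0.2,0.2,0.2,0.2,0.2,0.2,0.2,0.2,0.2]'

```text
time_s: 12.7
eef_pos: [0.537, -0.1241, 0.241]
tool_rot: [-3.14, -0.002, -0.029]
wrist_force: [-0.9, 8.1, 7.9]
finger_gap: 0.0295
grip_force: 20.0
```

>>> step_arm --rot '[[0,0,0],[0,0,0],[0,0,0],[0,0,0],[0,0,0],[0,0,0],[0,0,0],[0,0,0],[0,0,0],[0,0,0],[0,0,0],[0,0,0]]' --linear '[[-0.031,0.0015,-0.015],[-0.031,0.0015,-0.015],[-0.031,0.0015,-0.015],[-0.029,0.0015,-0.019],[-0.029,0.0015,-0.019],[-0.029,0.0015,-0.019],[-0.026,0.001,-0.022],[-0.026,0.001,-0.022],[-0.026,0.001,-0.022],[-0.024,0.001,-0.025],[-0.024,0.001,-0.025],[-0.024,0.001,-0.025]]' --claw '[0.2,0.2,0.2,0.2,0.2,0.2,0.2,0.2,0.2,0.2,0.2,0.2]'

```text
time_s: 13.7
eef_pos: [0.4696, -0.1218, 0.1909]
tool_rot: [-3.141, 0.002, -0.029]
wrist_force: [-2.5, 4.5, 2.7]
finger_gap: 0.0299
grip_force: 20.0
```

>>> step_arm --rot '[[0,0,0],[0,0,0],[0,0,0],[0,0,0],[0,0,0],[0,0,0],[0,0,0],[0,0,0],[0,0,0],[0,0,0],[0,0,0],[0,0,0]]' --linear '[[-0.021,0.001,-0.027],[-0.021,0.001,-0.027],[-0.021,0.001,-0.027],[-0.018,0.001,-0.03],[-0.018,0.001,-0.03],[-0.018,0.001,-0.03],[-0.015,0.001,-0.031],[-0.015,0.001,-0.031],[-0.015,0.001,-0.031],[-0.012,0.0005,-0.033],[-0.012,0.0005,-0.033],[-0.012,0.0005,-0.033]]' --claw '[0.2,0.2,0.2,0.2,0.2,0.2,0.2,0.2,0.2,0.2,0.2,0.2]'

```text
time_s: 14.7
eef_pos: [0.4293, -0.1202, 0.1178]
tool_rot: [3.142, 0.003, -0.029]
wrist_force: [-4.6, -0.0, 1.3]
finger_gap: 0.0298
grip_force: 20.0
```

>>> step_arm --rot '[[0,0,0],[0,0,0],[0,0,0],[0,0,0],[0,0,0],[0,0,0],[0,0,0],[0,0,0],[0,0,0],[0,0,0],[0,0,0],[0,0,0]]' --linear '[[-0.008,0,-0.034],[-0.008,0,-0.034],[-0.008,0,-0.034],[-0.004,0,-0.034],[-0.004,0,-0.034],[-0.004,0,-0.034],[0,0,-0.03],[0,0,-0.025],[0,0,-0.02],[0,0,-0.015],[0,0,-0.01],[0,0,0]]' --claw '[0.2,0.2,0.2,0.2,0.2,0.2,0.2,0.2,0.2,0.2,0.2,0.2]'

```text
time_s: 15.7
eef_pos: [0.4209, -0.1199, 0.0565]
tool_rot: [-3.141, 0.006, -0.028]
wrist_force: [-7.6, -1.6, -3.5]
finger_gap: 0.03
grip_force: 20.0
```

>>> step_arm --rot '[[0,0,0],[0,0,0],[0,0,0],[0,0,0]]' --linear '[[-0.005,0,-0.008],[0,0,-0.008],[0,0,-0.005],[0,0,0]]' --claw '[0.2,0.2,0.2,0.2]'

```text
time_s: 16.03
eef_pos: [0.4208, -0.12, 0.0528]
tool_rot: [-3.141, 0.004, -0.029]
wrist_force: [-6.2, 0.8, -3.1]
finger_gap: 0.0297
grip_force: 20.0
```

```bash
python3 - <<'E'
from h import *
s=ctrl.get_obs();print(s['eef_pos'],s['wrist_force'])
p2=ctrl.camera('side');save(p2,'s5.png'); pp(p2,'lid_tab','latch_grip')
C=cloud(p2)
pl=C[(C[...,2]>.035)&(C[...,2]<.07)&(C[...,0]>.47)&(C[...,0]<.61)&(C[...,1]>-.2)&(C[...,1]<-.04)]
A=np.c_[pl[:,:2]-[.54,-.12],np.ones(len(pl))]; print(len(pl),np.linalg.lstsq(A,pl[:,2],rcond=None)[0])
E
```

```text
[ 0.42083615 -0.11995918  0.05276334] [-6.17946236  0.75912377 -3.11917238]
lid_tab [([0.424, -0.118, 0.043], 0.84)]
latch_grip [([0.482, -0.122, 0.069], 0.55)]
3427 [-0.01472796  0.0023224   0.05245301]
```

>>> step_arm --rot '[[0,0,0],[0,0,0],[0,0,0],[0,0,0]]' --linear '[[-0.005,0,-0.008],[0,0,-0.005],[0,0,0],[0,0,0]]' --claw '[0.2,0.2,0.2,0.2]'

```text
time_s: 16.52
eef_pos: [0.4209, -0.12, 0.0505]
tool_rot: [-3.141, 0.002, -0.029]
wrist_force: [-5.4, 2.2, -2.0]
finger_gap: 0.0298
grip_force: 20.0
```

>>> step_arm --rot '[[0,0,0],[0,0,0],[0,0,0],[0,0,0]]' --linear '[[0,0,-0.007],[0,0,-0.005],[0,0,-0.003],[0,0,0]]' --claw '[0.2,0.2,0.2,0.2]'

```text
time_s: 16.85
eef_pos: [0.4217, -0.1201, 0.0488]
tool_rot: [-3.141, 0.001, -0.029]
wrist_force: [-8.3, 4.6, 22.0]
finger_gap: 0.0295
grip_force: 20.0
```

>>> step_arm --rot '[[0,0,0],[0,0,0],[0,0,0],[0,0,0],[0,0,0],[0,0,0],[0,0,0],[0,0,0],[0,0,0],[0,0,0],[0,0,0],[0,0,0]]' --linear '[[0,0,0],[0,0,0],[0,0,0],[0,0,0],[0,0,0.05],[0,0,0.1],[0,0,0.15],[0,0,0.18],[0,0,0.18],[0,0,0.18],[0,0,0.1],[0,0,0]]' --claw '[0.7,0.7,0.7,0.7,0.7,0.7,0.7,0.7,0.7,0.7,0.7,0.7]'

```text
time_s: 17.85
eef_pos: [0.4246, -0.121, 0.2411]
tool_rot: [3.139, -0.008, -0.029]
wrist_force: [0.6, -0.5, 0.4]
finger_gap: 0.0642
grip_force: 0.0
```

```bash
cat > lid.py <<'E'
from h import *
s,p,C=wshot('w6.png'); print(s['time_s'],np.round(s['eef_pos'],4),np.round(s['tool_rot'],3))
pp(p,'lid_tab','latch_grip')
pl=C[(C[...,2]>.035)&(C[...,2]<.06)&(C[...,0]>.51)&(C[...,0]<.60)&(C[...,1]>-.2)&(C[...,1]<-.04)]
A=np.c_[pl[:,:2]-[.54,-.12],np.ones(len(pl))]; print(len(pl),np.linalg.lstsq(A,pl[:,2],rcond=None)[0])
m=(C[...,2]>.066)&(C[...,2]<.1)&(C[...,0]>.44)&(C[...,0]<.53)&(C[...,1]>-.17)&(C[...,1]<-.07); P=C[m]; print('bar',len(P),rect(P),np.median(P[:,2]),P.mean(0))
m=(C[...,2]>.04)&(C[...,2]<.06)&(C[...,0]>.38)&(C[...,0]<.65)&(C[...,1]>-.25)&(C[...,1]<0); print('lid',rect(C[m]))
p2=ctrl.camera('side');pp(p2,'lid_tab','latch_grip'); C=cloud(p2)
pl=C[(C[...,2]>.035)&(C[...,2]<.06)&(C[...,0]>.51)&(C[...,0]<.61)&(C[...,1]>-.2)&(C[...,1]<-.04)]
A=np.c_[pl[:,:2]-[.54,-.12],np.ones(len(pl))]; print(len(pl),np.linalg.lstsq(A,pl[:,2],rcond=None)[0])
E
python3 lid.py
```

```text
17.85 [ 0.4246 -0.121   0.2411] [ 3.139 -0.008 -0.029]
lid_tab [([0.418, -0.121, 0.047], 0.57)]
latch_grip [([0.478, -0.128, 0.067], 0.55)]
13286 [ 0.00046191 -0.00269114  0.05157432]
bar 570 (array([ 481.9, -122.4]), array([20. , 45.2]), 73.77) 0.0799166234385668 [ 0.48236973 -0.12253965  0.0790694 ]
lid (array([ 516.5, -123.6]), array([184.9, 216.4]), 88.01)
lid_tab [([0.424, -0.122, 0.043], 0.95)]
latch_grip [([0.481, -0.122, 0.067], 0.5)]
2505 [-0.0001396   0.00029413  0.05139619]
```

View pics/w6.png

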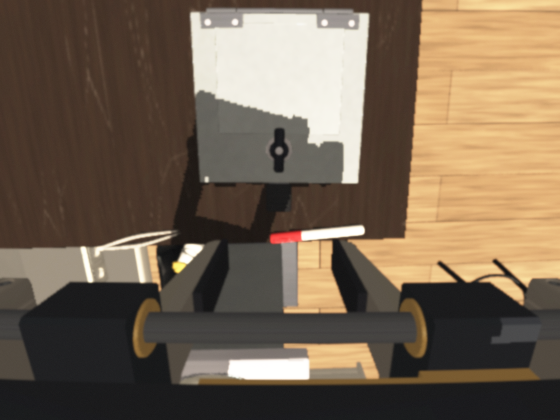

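The lid is flat and shut. The latch bar is at (279,150), about along x, with a round hub. Before turning it I'll check wrist joint range and the bar's angle.

```bash
python3 - <<'E'
from h import *
s,p,C=wshot(); print(np.round(s['joint_positions'],3))
for z0 in (.066,.076):
    m=(C[...,2]>z0)&(C[...,2]<.09)&(C[...,0]>.44)&(C[...,0]<.53)&(C[...,1]>-.17)&(C[...,1]<-.07); P=C[m][:,:2]
    w,v=np.linalg.eigh(np.cov(P.T)); d=v[:,1]; print(len(P),P.mean(0),np.degrees(np.arctan(d[1]/d[0])))
    for e in P[np.argsort(P@d)][[0,-1]]: print(e)
    for x in np.arange(.46,.506,.005):
        Q=P[abs(P[:,0]-x)<.0025]; print(round(x,3),len(Q),Q[:,1].min() if len(Q) else 0,Q[:,1].max() if len(Q) else 0)
E
```

```text
[-0.281  0.059  2.013 -0.     1.072  1.319]
609 [ 0.48224211 -0.12240127] -2.271253570868301
[ 0.5045751  -0.12414652]
[ 0.45895123 -0.12081009]
0.46 36 -0.1260155618393444 -0.11670730701627129
0.465 51 -0.12722414163072118 -0.11684118086707748
0.47 55 -0.1273316047433671 -0.11702858859595754
0.475 75 -0.1306104130252484 -0.11306883259412079
0.48 98 -0.1328171029226378 -0.11212757864280623
0.485 93 -0.13186711557062758 -0.11227703152194524
0.49 64 -0.12979911417026693 -0.11448311725899173
0.495 55 -0.12789683639922908 -0.1177955889744132
0.5 55 -0.1280046627436242 -0.11796835375388705
0.505 27 -0.1281065005088573 -0.11913071824433336
499 [ 0.48233209 -0.12246079] -2.3063693446850766
[ 0.5045751  -0.12414652]
[ 0.45895123 -0.12081009]
0.46 36 -0.1260155618393444 -0.11670730701627129
0.465 51 -0.12722414163072118 -0.11684118086707748
0.47 55 -0.1273316047433671 -0.11702858859595754
0.475 55 -0.1274636088624267 -0.11716094186610758
0.48 57 -0.13063392013528494 -0.11528985461967195
0.485 54 -0.1276831322143346 -0.11749935327604194
0.49 54 -0.12777618601651108 -0.11766732174209094
0.495 55 -0.12789683639922908 -0.1177955889744132
0.5 55 -0.1280046627436242 -0.11796835375388705
0.505 27 -0.1281065005088573 -0.11913071824433336
```

>>> step_arm --rot '[[0,0,0.115],[0,0,0.115],[0,0,0.115],[0,0,0.115],[0,0,0.115],[0,0,0.115],[0,0,0.115],[0,0,0.115],[0,0,0.115],[0,0,0.115],[0,0,0.115],[0,0,0.115]]' --linear '[[0.024,0,0],[0.024,0,0],[0.024,0,0],[0.024,0,0],[0.024,0,0],[0.024,0,0],[0.024,0,0],[0.024,0,0],[0.024,0,0],[0.024,0,0],[0.024,0,0],[0.024,0,0]]' --claw '[0.7,0.7,0.7,0.7,0.7,0.7,0.7,0.7,0.7,0.7,0.7,0.7]'

```text
time_s: 19.2
eef_pos: [0.4794, -0.1201, 0.2348]
tool_rot: [-3.139, -0.0, 1.422]
wrist_force: [-0.1, 0.2, 0.7]
finger_gap: 0.0643
grip_force: 0.0
```

>>> step_arm --rot '[[0,0,0.115],[0,0,0.115],[0,0,0.115],[0,0,0.115],[0,0,0.115],[0,0,0.115],[0,0,0.115],[0,0,0.115],[0,0,0.115],[0,0,0.115],[0,0,0.115],[0,0,0.115]]' --linear '[[0,0,0],[0,0,0],[0,0,0],[0,0,0],[0,0,0],[0,0,0],[0,0,0],[0,0,0],[0,0,0],[0,0,0],[0,0,0],[0,0,0]]' --claw '[0.5,0.5,0.5,0.5,0.5,0.5,0.5,0.5,0.5,0.5,0.5,0.5]'

```text
time_s: 20.2
eef_pos: [0.4792, -0.1201, 0.2348]
tool_rot: [-3.142, -0.002, 2.867]
wrist_force: [0.1, -0.6, -0.6]
finger_gap: 0.0457
grip_force: 0.0
```

>>> step_arm --rot '[[0,0,0.115],[0,0,0.115],[0,0,0],[0,0,0]]' --linear '[[0,0,0],[0,0,0],[0,0,0],[0,0,0]]' --claw '[0.5,0.5,0.5,0.5]'

```text
time_s: 20.53
eef_pos: [0.4793, -0.1202, 0.2351]
tool_rot: [3.141, -0.002, 3.098]
wrist_force: [-0.3, -0.5, 0.7]
finger_gap: 0.046
grip_force: 0.0
```

>>> step_arm --rot '[[0,0,0],[0,0,0],[0,0,0],[0,0,0],[0,0,0],[0,0,0],[0,0,0],[0,0,0],[0,0,0]]' --linear '[[0.015,-0.012,-0.1],[0,0,-0.15],[0,0,-0.15],[0,0,-0.15],[0,0,-0.1],[0,0,-0.05],[0,0,-0.025],[0,0,0],[0,0,0]]' --claw '[0.5,0.5,0.5,0.5,0.5,0.5,0.5,0.5,0.5]'

```text
time_s: 21.28
eef_pos: [0.4833, -0.1228, 0.0916]
tool_rot: [-3.141, 0.001, 3.101]
wrist_force: [-0.2, 0.3, 0.2]
finger_gap: 0.046
grip_force: 0.0
```

>>> step_arm --rot '[[0,0,0],[0,0,0],[0,0,0],[0,0,0],[0,0,0],[0,0,0],[0,0,0],[0,0,0]]' --linear '[[0,0,0],[0,0,0],[0,0,0],[0,0,0],[0,0,0],[0,0,0],[0,0,0],[0,0,0]]' --claw '[0.0,0.0,0.0,0.0,0.0,0.0,0.0,0.0]' --grip_force 25

```text
time_s: 21.95
eef_pos: [0.4829, -0.1223, 0.0912]
tool_rot: [3.141, 0.0, 3.102]
wrist_force: [-0.2, 4.8, 3.8]
finger_gap: 0.0106
grip_force: 25.0
```

>>> step_arm --rot '[[0,0,-0.04],[0,0,-0.08],[0,0,-0.08],[0,0,-0.08],[0,0,-0.08],[0,0,-0.08],[0,0,-0.08],[0,0,-0.08],[0,0,-0.08],[0,0,-0.08],[0,0,-0.08],[0,0,-0.08]]' --linear '[[0,0,0],[0,0,0],[0,0,0],[0,0,0],[0,0,0],[0,0,0],[0,0,0],[0,0,0],[0,0,0],[0,0,0],[0,0,0],[0,0,0]]' --claw '[0,0,0,0,0,0,0,0,0,0,0,0]'

```text
time_s: 22.95
eef_pos: [0.4822, -0.1234, 0.0912]
tool_rot: [-3.14, 0.001, 2.136]
wrist_force: [-4.1, -3.8, 8.7]
finger_gap: 0.0108
grip_force: 25.0
```

>>> step_arm --rot '[[0,0,-0.08],[0,0,-0.08],[0,0,-0.08],[0,0,-0.08],[0,0,-0.08],[0,0,-0.08],[0,0,-0.04],[0,0,-0.04],[0,0,0]]' --linear '[[0,0,0],[0,0,0],[0,0,0],[0,0,0],[0,0,0],[0,0,0],[0,0,0],[0,0,0],[0,0,0]]' --claw '[0,0,0,0,0,0,0,0,0]'

```text
time_s: 23.7
eef_pos: [0.4813, -0.1236, 0.0912]
tool_rot: [-3.139, 0.002, 1.551]
wrist_force: [-6.6, -5.4, 9.6]
finger_gap: 0.0107
grip_force: 25.0
```

```bash
python3 -c "
from h import *
s=ctrl.get_obs();print(s['tool_rot'],s['ft_torque'],s['wrist_force'],s['finger_gap'])"
```

```text
[-3.13895418e+00  1.50396404e-03  1.55089905e+00] [-1.10018603  1.30827458 -0.04865666] [-6.59764477 -5.37866622  9.56640318] 0.010743975666845849
```

>>> step_arm --rot '[[0,0,-0.03],[0,0,-0.03],[0,0,0],[0,0,0]]' --linear '[[0,0,0],[0,0,0],[0,0,0],[0,0,0]]' --claw '[0,0,0,0]'

```text
time_s: 24.03
eef_pos: [0.4813, -0.1236, 0.0911]
tool_rot: [-3.139, 0.002, 1.491]
wrist_force: [-7.0, -4.9, 9.8]
finger_gap: 0.0108
grip_force: 25.4
```

```bash
python3 -c "
from h import *
s=ctrl.get_obs();print(s['tool_rot'],s['ft_torque'],s['wrist_force'],s['finger_gap'])"
```

```text
[-3.13895958e+00  1.81881003e-03  1.49135938e+00] [-0.93695192  1.23641958  0.439577  ] [-7.0204062  -4.93017122  9.75302659] 0.01079169435311932
```

>>> step_arm --rot '[[0,0,0],[0,0,0],[0,0,0],[0,0,0],[0,0,0],[0,0,0],[0,0,0],[0,0,0],[0,0,0],[0,0,0]]' --linear '[[0,0,0],[0,0,0],[0,0,0],[0,0,0.05],[0,0,0.1],[0,0,0.18],[0,0,0.18],[0,0,0.18],[0,0,0.18],[0,0,0.1]]' --claw '[0.5,0.5,0.5,0.5,0.5,0.5,0.5,0.5,0.5,0.5]'

```text
time_s: 24.87
eef_pos: [0.4838, -0.1229, 0.2898]
tool_rot: [3.137, 0.001, 1.49]
wrist_force: [0.7, -0.9, -0.1]
finger_gap: 0.0459
grip_force: 0.0
```

>>> step_arm --rot '[[0,0,-0.1],[0,0,-0.1],[0,0,-0.1],[0,0,-0.1],[0,0,-0.1],[0,0,-0.1],[0,0,-0.1],[0,0,-0.1],[0,0,-0.1],[0,0,-0.1],[0,0,-0.1],[0,0,-0.1]]' --linear '[[-0.04,0,0.1],[-0.04,0,0.1],[-0.04,0,0.1],[-0.04,0,0],[-0.04,0,0],[-0.04,0,0],[0,0,0],[0,0,0],[0,0,0],[0,0,0],[0,0,0],[0,0,0]]' --claw '[0.5,0.5,0.5,0.5,0.5,0.5,0.5,0.5,0.5,0.5,0.5,0.5]'

```text
time_s: 25.87
eef_pos: [0.4345, -0.1225, 0.3456]
tool_rot: [3.141, -0.0, 0.228]
wrist_force: [-1.0, -0.4, 0.3]
finger_gap: 0.0458
grip_force: 0.0
```

```bash
sed -i "s/w6.png/w7.png/" lid.py; cat >> lid.py <<'E'
s,p,C=wshot()
m=(C[...,2]>.074)&(C[...,2]<.09)&(C[...,0]>.44)&(C[...,0]<.53)&(C[...,1]>-.17)&(C[...,1]<-.07); P=C[m][:,:2]
w,v=np.linalg.eigh(np.cov(P.T)); d=v[:,1]; print('bar',len(P),np.degrees(np.arctan2(d[1],d[0])))
pp(p2,'servo','marker_red','masking_tape')
E
python3 lid.py
```

```text
25.8667 [ 0.4345 -0.1225  0.3456] [ 3.141 -0.     0.228]
lid_tab [([0.418, -0.12, 0.043], 0.92)]
latch_grip [([0.479, -0.125, 0.068], 0.67)]
7480 [ 0.00175361 -0.00268589  0.05154457]
bar 325 (array([ 482. , -122.8]), array([18.4, 45. ]), 9.38) 0.07995802704069599 [ 0.48214852 -0.12233365  0.07901328]
lid (array([ 516.1, -123.7]), array([185. , 216.7]), 88.16)
lid_tab [([0.423, -0.121, 0.042], 0.59)]
latch_grip [([0.479, -0.12, 0.068], 0.55)]
2505 [-0.00111039  0.00054903  0.05137714]
bar 300 88.55194328434436
servo [([0.704, 0.153, 0.003], 0.74)]
marker_red [([0.36, -0.168, -0.002], 0.75)]
masking_tape [([0.665, 0.333, 0.039], 0.96)]
```

View pics/w7.png

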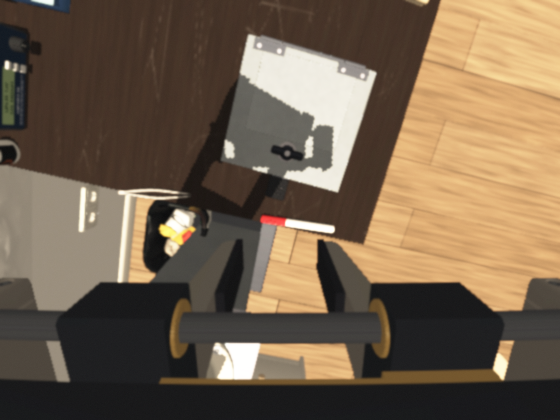

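The lid is shut flat, and the latch bar at (288,153) now lies along the front edge. The marker, servo and tape haven't moved, and the arm is clear.

```bash
python3 -c "
from cell import ctrl
print(ctrl.sign_off())"
```

```text
the job is handed in; nothing more can be done
None
```

The job is handed in at about 26 s: the battery pack lies flat in the left bay with its leads inside, the lid was lowered under grip until shut, and the wing latch is turned clockwise a quarter turn to its stop.

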